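# Hang the spice cupboard's lift-off door and shut it

### The arm

A 6-joint arm with a two-finger parallel gripper is mounted at the origin on a cart in front of the work surface, level with it; the furniture and walls round the work are solid. World frame = base frame: x ahead of the robot, y to its left, z up, the work surface at z = 0. Lengths are in m, angles in rad, forces in N, time in s.
With the tool pointing down it reaches from about 0.35 to 0.975 m from the base axis. Payload 4.9 kg.
Tool frame: the origin (TCP) lies at the very end of the fingers, on their centre line; the grasp point (between the pads) lies 19 mm behind it; x points along the fingers, y is the direction in which the jaws open and shut, and the axes are right-handed (so a half turn about x gives the same grasp; the last joint's range is limited). The gripper opens to 85 mm and grips with 20 to 120 N. Pads are 22 mm wide; open, the fingers measure 114 mm over their backs; the gripper's body (76 mm by 85 mm) begins 54 mm behind the grasp point. The pads swing forward as they close: fully open they stand 13 mm farther back than shut.
Start: joints at [-1.416, 0.053, 1.613, -0, 1.476, -0.119], TCP at [0.169, -0.602, 0.208] pointing down, gripper open.
Joint ranges: [-3.01, 3.01], [-1.01, 2.22], [0.06, 2.58], [-1.02, 4.17], [0.09, 2.62], [-3.14, 3.14]. Speed limits (rad/s): [2.57, 2.57, 3.14, 3.14, 3.14, 3.14].

### API

Orientations are given as a unit quaternion [w, x, y, z].
In Python, from plant import manip gives the robot as it stands.
- The arm moves only by the tool play_rows, never from a script. Its argument "plan" is a list of rows, each a list of 5 numbers: the shift along the tool's x, y, z in mm, then the turn about the tool's x in rad, then the closure, from -1 (fully open) to 1 (shut). A call has 1 to 8 rows; each row is the pose to reach, as a shift and turn from the pose commanded when the call began, along the tool's axes at that moment; what a row does not reach only later rows make up. A row lasts 1/8 s, in which the tool goes at most 62.5 mm and 10.7 degrees, less where a joint would pass 70% of its speed; a pose out of reach is approached as far as the arm can. A call with a gripper value outside its range is refused whole. The fingers move at their own pace and stop on an object; the grip force is fixed at half the most. Time passes only in rows, so rows that repeat a pose let the fingers close. It gives the time, the measured TCP pose, the force and the opening at its end, in the units of the state.
- manip.state(): the state, without advancing time (a new reading comes with each control period).
- manip.grab_frame(name): name is "scene" or "top" or "wrist"; returns a dict with "img" (420x560x3 uint8, red, green, blue), "range_z" (420x560 float32, m along the optical axis (not along the pixel's ray), 0 where there is no reading), "fx", "fy", "cx", "cy" (pixels), "k1" (the pictures are not rectified: a ray, as slopes to the right and down, at radius r is drawn at 1 + k1 r^2 times it, then the intrinsics apply), "origin" and "rotation" of the camera in the world. Camera axes: x right, y up, looking along -z (the intrinsics and any distortion apply to the point x, -y, -z); pixel columns grow to the right and rows downward; lengths in m; the calibration is good to about 2 mm. A picture is of the moment at which its call begins.
- manip.job_done(): hands the job in, once; it reports no verdict.
The state is a dict: "time": time; "joint_pos": joint angles; "joint_vel": joint speeds; "joint_efforts": joint torques, N m; "tool_pos": TCP position; "tool_rot": TCP orientation; "contact_force": force on the tool from outside, world axes, zero at the start; "ft_torque": the same for the moment, N m; "gripper_width": opening from 0.0 (shut) to 1.0 (fully open).
Only numpy, scipy, OpenCV 4.12 (cv2) and the standard library are available. Lean on these libraries where they do the work, as an engineer would, in place of code of your own. Each camera call takes 0.05 s, during which the arm holds its last target. There are 200 camera calls.

### The job

The door of the small spice cupboard was taken off for cleaning and stands in the draining stand next to the chopping board. Hang it back gently, standing wide open, with both hinge knuckles fully down over the two hinge pins at once (feel for the pins, never force it), let go of it, and then swing it gently shut against the rubber buffers. Leave the chopping board and everything else where it stands.

Things in the scene. Friction and masses are not known exactly. Their poses are not given: they have to be found in the camera images.
- door: Loose grey cupboard door, about 0.3 kg: upright panel 12 mm thick (x), 152 wide (y), 165 high (z); origin: centre of the panel's underside. Two steel knuckles beside its -y edge; a knob 20 mm out on the outside face (-x) at y +54, z 75 mm; the top 70 mm is plain, to be pinched from above. Starts upright in a slot of the stand, knuckles to the stand's +x.
- door_knuckle (a point): Centre of the lower end of the door's lower knuckle (door x 0, y -98, z 33 mm; axes as the door's). The two knuckles are upright steel tubes, one 80 mm above the other on one axis, 20 mm outer and 10.4 mm bore diameter, 22 mm long, open at both ends.
- door_edge (a point): Point on the door's free vertical edge, mid-thickness, half way up (door x 0, y +76, z 82.5 mm). When shut it lies 16 mm in front of the cupboard's front (cupboard x -16, y about +74 mm). Shut, the door's axes are parallel to the cupboard's; opening turns it counter-clockwise seen from above, at 90 degrees the panel points from the hinge to cupboard -x.
- cabinet: Grey spice cupboard, fixed, 150 mm wide (y), 120 deep (x), 190 high; origin on the table under the middle of its front edge; open front looks to its -x, towards the robot. Hinge arms with pins outside its right (-y) side. Two rubber buffers, 10 mm proud of its left front jamb (y +55 mm), stop the shut door near its free edge. No latch: the hung door swings freely.
- hinge_seat (a point): On the cupboard (x -16, y -100, z 55 mm; its axes): middle position of the top of the lower pin's shoulder. The hinge plate is clamped in slots: both pins together stand up to 5.5 mm off in x and in y from here, not measured, to be found by feel. Hung, door_knuckle is at this height; the panel spans 22 to 187 mm above the table.
- upper_pin (a point): On the cupboard, 96 mm over hinge_seat: middle position of the upper pin's tip. Each arm is 10 mm thick, its 14 mm round shoulder 55 (lower) or 135 mm (upper) above the table, with an upright steel pin 8 mm in diameter, 16 mm high, its rim bevelled to 6.8 mm at the tip. Bring the door in from the front, lifted 20 to 45 mm above its hung height, then lower it.
- rack: Fixed wooden draining stand, 130 mm (x) by 155 mm (y), 35 mm high, origin at the centre of its underside. Two open-ended slots along its x at y -45 and +45 mm, 15.5 mm wide, 27 mm deep, floor 8 mm above the table: one holds the door, the other the chopping board.
- board: Loose wooden chopping board, upright in the other slot: 12 mm thick (x), 150 wide (y), 105 high (z), no knuckles; origin at the centre of its underside. To be left alone.
- olive_tin: Open tin, 68 mm across, 107 mm high, standing loose; origin under it. To be left alone.
- ramekin: White ramekin, 109 mm across, 48 mm high, standing loose; origin under it. To be left alone.
- salt_shaker: Salt shaker, 44 mm across, 90 mm high, standing loose; origin under it. To be left alone.
Things that resemble listed ones, but are neither listed nor needed, are in the scene too. Of the things that look like the cabinet, the larger one is meant.

How it is judged:
On the way, in this order (a step that is already met when the one before it is completed fails the run):
1. the door hangs on both pins, knuckles down on the shoulders, standing open by more than about 35 degrees, and the gripper has let go of it (z of door_knuckle in the frame of hinge_seat between -0.004 and 0.004 m and horizontal distance between door_knuckle and hinge_seat below 0.013 m and angle between door's own z axis and vertical below 0.08 rad and x of door_edge in the frame of cabinet below -0.11 m and contact force between the fingers and door below 0.3 N), for 0.2 s.
2. the door has been swung shut against the buffers (x of door_edge in the frame of cabinet above -0.027 m and y of door_edge in the frame of cabinet above 0.05 m), for 0.1 s.
At the end, for the whole second after the job is handed in: The door hangs on both hinge pins, knuckles down on the shoulders (within 4 mm in height, within 13 mm of the hinge's middle position in plan, upright within 0.08 rad), and is shut: its free edge within about 10 mm of lying against the buffers; it is at rest (all of step 2 and z of door_knuckle in the frame of hinge_seat between -0.004 and 0.004 m and horizontal distance between door_knuckle and hinge_seat below 0.013 m and angle between door's own z axis and vertical below 0.08 rad and linear speed of door below 0.02 m/s); the robot touches nothing.
It fails at once if the robot presses the wide-open door on the cupboard, its hinge or its pins with more than 25 N (contact force between door and cabinet above 25 N and x of door_edge in the frame of cabinet below -0.11 m and contact force between the fingers and door above 1 N).
It fails at once if the robot presses the door on the cupboard with more than 35 N at any time (contact force between door and cabinet above 35 N and contact force between the fingers and door above 1 N).
It fails at once if the door is dropped or slammed on the cupboard with more than 90 N (contact force between door and cabinet above 90 N).
It fails at once if the chopping board is shifted by more than 30 mm or tipped (distance of board from where it was at the start of the episode above 0.03 m or angle between board's own z axis and vertical above 0.3 rad).
It fails at once if the tin, the ramekin or the salt shaker is shifted by more than 30 mm (distance of any of olive_tin, ramekin, salt_shaker from where it was at the start of the episode above 0.03 m).
It also fails if it takes over 72 s, if anything falls off the work surface, if the arm or the gripper's body presses on something with over 40 N, if the wrist force passes 120 N, or if a joint passes its speed limit or range.

## Working session

There is one attempt and no reset: what is moved stays moved. The work goes in short steps, Python scripts to look and compute and a tool call to move; the robot and the scene stay as the last step left them, time stands still between calls to the robot, and variables do not carry over. Pictures are saved under pics/ and viewed, about 8 in all and at most 12, crops included, and the job is handed in when it is done.

Besides the shell and the picture viewer there is one more tool, called after "Emit:" as name([rows], argument=value, ...), one row to a line, values as JSON. play_rows: Moves the arm, as the interface text tells. Its arguments: {"type":"object","properties":{"plan":{"type":"array"}},"required":["plan"]}

```bash
mkdir -p pics; ls; cat > h.py <<'E'
import numpy as np, cv2
from plant import manip
def cloud(f):
    h,w=f["range_z"].shape
    u,v=np.meshgrid(np.arange(w),np.arange(h))
    xd=(u-f["cx"])/f["fx"]; yd=(v-f["cy"])/f["fy"]
    x,y=xd.copy(),yd.copy()
    for _ in range(8):
        s=1+f["k1"]*(x*x+y*y); x=xd/s; y=yd/s
    z=f["range_z"]
    P=np.stack([x*z,-y*z,-z],-1)@np.array(f["rotation"]).T+np.array(f["origin"])
    P[z==0]=np.nan
    return P
def save(f,n): cv2.imwrite("pics/"+n,f["img"][...,::-1])
E
python3 - <<'E'
from h import *
for n in ["scene","top"]:
    f=manip.grab_frame(n); save(f,n+"0.png"); np.save(n+"P.npy",cloud(f)); np.save(n+"I.npy",f["img"]); print(n,f["origin"],f["rotation"],f["fx"],f["k1"])
print(manip.state())
E
```

```text
picsTraceback (most recent call last):
  File "<stdin>", line 3, in <module>
  File "h.py", line 11, in cloud
    P=np.stack([x*z,-y*z,-z],-1)@np.array(f["rotation"]).T+np.array(f["origin"])
      ~~~~~~~~~~~~~~~~~~~~~~~~~~^~~~~~~~~~~~~~~~~~~~~~~~~~
ValueError: matmul: Input operand 1 has a mismatch in its core dimension 0, with gufunc signature (n?,k),(k,m?)->(n?,m?) (size 4 is different from 3)
```

Rotation is a quaternion.

```bash
sed -i 's/np.array(f\["rotation"\]).T/R(f["rotation"]).T/' h.py; cat >> h.py <<'E'
from scipy.spatial.transform import Rotation
def R(q): return Rotation.from_quat([q[1],q[2],q[3],q[0]]).as_matrix()
E
python3 - <<'E'
from h import *
for n in ["scene","top"]:
    f=manip.grab_frame(n); save(f,n+"0.png"); np.save(n+"P.npy",cloud(f)); np.save(n+"I.npy",f["img"]); print(n,f["origin"],f["rotation"],f["fx"],f["k1"])
print(manip.state())
E
```

```text
scene [0.11486865 0.88846036 1.05057783] [-0.27280509 -0.10758968  0.34835566  0.89030904] 380.0195775677505 -0.001650996554603703
top [0.45595116 0.21469909 1.37851688] [-0.69950542 -0.02337985  0.05375922  0.71221871] 380.14608955022175 -0.07338452765589591
{'time': 0.15, 'joint_pos': array([-1.41595879e+00,  5.32323151e-02,  1.61395104e+00, -7.65018670e-06,
        1.47601257e+00, -1.18998320e-01]), 'joint_vel': array([ 0.00037082, -0.00323731, -0.00297017, -0.00087109, -0.00174495,
        0.00057876]), 'joint_efforts': array([ 8.25587176e-04, -3.94239521e+01, -3.70722914e+01, -9.31521663e-05,
        4.57015762e-03,  1.14895647e-05]), 'tool_pos': array([ 0.16893571, -0.60120103,  0.20744513]), 'tool_rot': array([-0.09594691, -0.70047612, -0.09708032,  0.70050182]), 'contact_force': array([ 0.01482852,  0.82032304, -0.48547206]), 'ft_torque': array([ 0.03799098, -0.02574269, -0.03192094]), 'gripper_width': 1.000308730649286}
```

View pics/scene0.png

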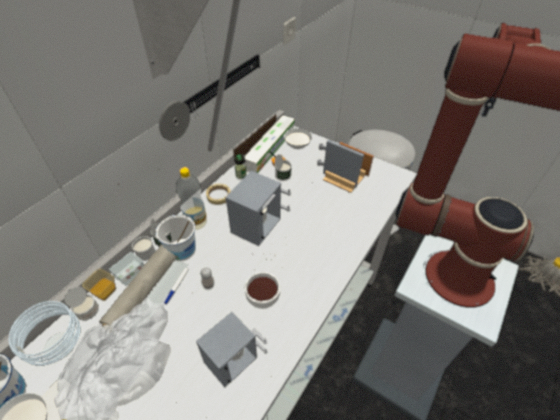

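View pics/top0.png

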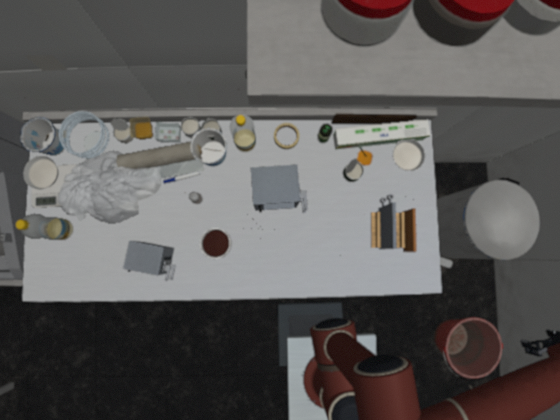

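The larger cupboard is in the top view at about (275,187), and the stand with the door at (388,226) and the board at (410,230). The front of the table is free. Next I'll measure the poses.

```bash
python3 - <<'E'
from h import *
P=np.load("topP.npy"); I=np.load("topI.npy").astype(int)
def st(n,r,zl,zh):
    Q=P[r[1]:r[3],r[0]:r[2]].reshape(-1,3); Q=Q[(Q[:,2]>zl)&(Q[:,2]<zh)]
    b=cv2.minAreaRect((Q[:,:2]*1000).astype(np.float32)); print(n,len(Q),np.round(b[0],1),np.round(b[1],1),round(b[2],2),"z",np.percentile(Q[:,2],[5,50,95]).round(4)); return Q
st("cab top",(240,155,312,215),.182,.2)
st("cab2",(115,230,180,285),.1,.2)
q=st("hinge",(292,185,312,215),.03,.18); 
st("door top",(370,190,400,255),.155,.19)
st("door knuck",(370,190,400,210),.06,.15)
st("board top",(398,200,420,255),.09,.125)
st("rack",(360,195,425,260),.025,.045)
np.set_printoptions(linewidth=250,suppress=True)
print((P[186:212:1,292:312,2]*1000).round(0).astype(int))
print((P[192:256:4,368:420:2,2]*1000).round(0).astype(int))
f=np.load("sceneI.npy"); c=f[130:250,215:375]
cv2.imwrite("pics/sc_crop.png",cv2.resize(c,None,fx=5,fy=5,interpolation=cv2.INTER_CUBIC)[...,::-1])
E
```

```text
cab top 1758 [668.3 194. ] [120.5 150.4] 2.86 z [0.1849 0.1887 0.1926]
cab2 1207 [434.6 612.2] [141.5 105.4] 76.96 z [0.1081 0.1447 0.1488]
hinge 160 [629.3 106.9] [81.2 35.9] 3.01 z [0.0518 0.1318 0.1529]
door top 240 [ 532.6 -187.5] [ 15.  149.9] 87.5 z [0.1583 0.1706 0.176 ]
door knuck 96 [ 614.7 -185. ] [19.2 51. ] 70.16 z [0.0619 0.1319 0.1433]
board top 246 [ 519.5 -279.6] [ 16.3 147.4] 88.68 z [0.0917 0.1095 0.1154]
rack 387 [ 540.6 -224.2] [105.4 184.5] 87.42 z [0.0275 0.0338 0.0431]
[[                 186                  188                  188                  190                  187                  190                  191                  153                    0                    7                    1
                    -1                    2                   -1                   -1                   -3                    0                    1                    0                   -1]
 [                 188                  193                  189                  187                  192                  190                  189                  149         
[... 18719 characters left out ...]
2                   -1]
 [                  -2                   -4                    1                   -2                   -1                   -3                    1                    2                   -1                   -4                   -2
                     0                    1                   -5                   -2                   -4                    0                   -1                    0                   -5                   -1                    6
                    -2                   -2                   -4                   -5]]<stdin>:14: RuntimeWarning: invalid value encountered in cast
<stdin>:15: RuntimeWarning: invalid value encountered in cast
```

View pics/sc_crop.png

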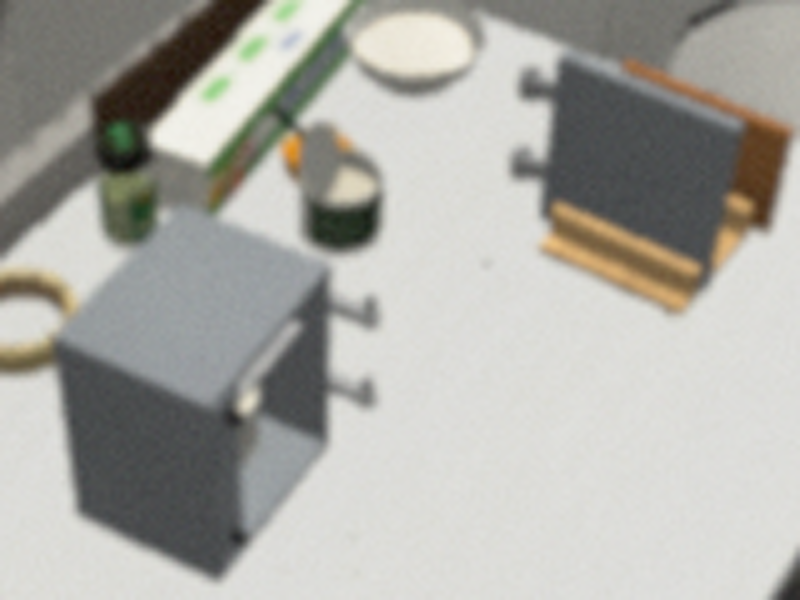

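The door stands with its knuckles to +x, and the knob side faces the board. That is almost the 90°-open orientation it needs when hung. Next I'll compute the move to a hover above the door.

```bash
cat >> h.py <<'E'
def to(target,yaw):
    """print the shift (mm) and turn to bring the TCP to target; yaw (deg) = world direction of the tool y axis (mod 180)"""
    s=manip.state(); T=R(s["tool_rot"]); d=np.array(target)-s["tool_pos"]
    y=np.degrees(np.arctan2(T[1,1],T[0,1])); t=(yaw-y+90)%180-90
    print("pos",(s["tool_pos"]*1000).round(1),"tooly",round(y,2),"q6",s["joint_pos"][5].round(2),"F",s["contact_force"].round(1),"w",round(s["gripper_width"],3),"t",s["time"])
    print(T.round(3).tolist()); print("shift",(T.T@d*1000).round(1),"turn about tool x",round(-np.radians(t),4))
E
python3 - <<'E'
from h import *
to([.533,-.1875,.27],87.4)
E
```

```text
pos [ 168.9 -601.2  207.4] tooly -74.31 q6 -0.12 F [ 0.   0.8 -0.5] w 1.0 t 0.15
[[-0.0, 0.27, -0.963], [0.002, -0.963, -0.27], [-1.0, -0.002, -0.0]]
shift [ -62.  -299.9 -462.4] turn about tool x 0.3192
```

Emit:
play_rows([
  [-50, 0, 0, 0, -1],
  [-62, -30, -45, 0.1, -1],
  [-62, -60, -92, 0.2, -1],
  [-62, -90, -139, 0.32, -1],
  [-62, -121, -186, 0.32, -1],
  [-62, -151, -233, 0.32, -1],
  [-62, -182, -280, 0.32, -1],
  [-62, -212, -327, 0.32, -1],
])

```text
time: 1.15
tool_pos: [0.4273, -0.3075, 0.2702]
tool_rot: [-0.016, 0.707, -0.016, -0.707]
contact_force: [0.7, -0.3, 0.3]
gripper_width: 0.999
```

```bash
python3 - <<'E'
from h import *
to([.533,-.1875,.27],87.4)
f=manip.grab_frame("wrist"); print(f["origin"],R(f["rotation"]).round(2).tolist(),f["fx"])
E
```

```text
pos [ 427.3 -307.5  270.2] tooly -92.65 q6 0.85 F [ 0.7 -0.3  0.3] w 0.999 t 1.15
[[0.0, -0.046, -0.999], [0.0, -0.999, 0.046], [-1.0, -0.0, 0.0]]
shift [   0.2 -124.8 -100. ] turn about tool x -0.0009
[ 0.49493519 -0.31142712  0.43608507] [[-0.05, 0.96, 0.27], [-1.0, -0.05, -0.01], [-0.0, -0.27, 0.96]] 347.25869011063
```

Emit:
play_rows([
  [0, -42, -33, 0, -1],
  [0, -84, -66, 0, -1],
  [0, -125, -100, 0, -1],
  [0, -125, -100, 0, -1],
])

```text
time: 1.7
tool_pos: [0.5334, -0.1865, 0.2698]
tool_rot: [0.015, -0.707, 0.014, 0.707]
contact_force: [0.1, 0.3, -0.7]
gripper_width: 1.003
```

```bash
python3 - <<'E'
from h import *
np.set_printoptions(linewidth=200,suppress=True)
f=manip.grab_frame("wrist"); save(f,"w1.png"); P=cloud(f)
Q=P.reshape(-1,3); Q=Q[(Q[:,2]>.163)&(Q[:,2]<.185)&(Q[:,1]>-.24)&(Q[:,1]<-.14)&(Q[:,0]>.43)&(Q[:,0]<.64)]
b=cv2.minAreaRect((Q[:,:2]*1000).astype(np.float32)); print(len(Q),b,np.median(Q,0))
for a,c in [(.46,.5),(.5,.54),(.54,.58),(.58,.61)]:
  q=Q[(Q[:,0]>a)&(Q[:,0]<c)]
  print(len(q),q.mean(0) if len(q) else 0, np.percentile(q[:,1],[2,98]) if len(q) else 0)
to([.533,-.1875,.27],87.4)
E
```

```text
2960 ((533.4531860351562, -189.4235382080078), (11.94222354888916, 151.26812744140625), 88.06616973876953) [ 0.54223782 -0.18977287  0.17323521]
669 [ 0.48038669 -0.18778772  0.1731561 ] [-0.19378282 -0.18180318]
737 [ 0.52049793 -0.18920168  0.17322993] [-0.19514913 -0.18336535]
842 [ 0.56023587 -0.19049219  0.17319152] [-0.19649325 -0.18446731]
685 [ 0.59483001 -0.19156501  0.17317588] [-0.19751688 -0.18566326]
pos [ 532.5 -187.9  269.8] tooly -92.48 q6 1.14 F [-0.5  0.7  0.1] w 0.998 t 1.75
[[-0.001, -0.043, -0.999], [0.0, -0.999, 0.043], [-1.0, -0.0, 0.001]]
shift [-0.2 -0.4 -0.5] turn about tool x 0.002
```

View pics/w1.png

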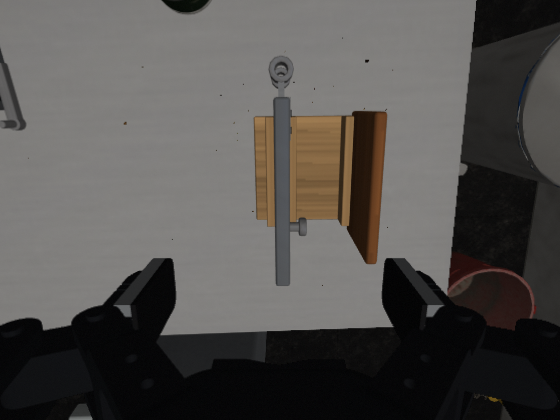

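The wrist view shows the door top at (282,190), with the knuckle rings at (281,68), the knob toward the board at (300,227) and the board at right. The door centre is (0.5335,-0.1894) with yaw 88.1°. I'll descend and grip it.

Emit:
play_rows([
  [50, 2, -1, -0.01, -1],
  [95, 2, -1, -0.01, -1],
  [130, 2, -1, -0.01, -1],
  [145, 2, -1, -0.01, -1],
  [145, 2, -1, -0.01, -1],
])

```text
time: 2.38
tool_pos: [0.5322, -0.1915, 0.1247]
tool_rot: [0.013, -0.706, 0.013, 0.708]
contact_force: [0.2, -1.0, 1.1]
gripper_width: 0.997
```

Emit:
play_rows([
  [0, 0, 0, 0, -0.3],
  [0, 0, 0, 0, 0.2],
  [0, 0, 0, 0, 0.6],
  [0, 0, 0, 0, 1],
  [0, 0, 0, 0, 1],
  [0, 0, 0, 0, 1],
  [0, 0, 0, 0, 1],
  [0, 0, 0, 0, 1],
])

```text
time: 3.38
tool_pos: [0.5334, -0.191, 0.126]
tool_rot: [-0.013, 0.707, -0.013, -0.707]
contact_force: [-0.2, 1.2, 5.2]
gripper_width: 0.126
```

Emit:
play_rows([
  [-3, 0, 0, 0, 1],
  [-10, 0, 0, 0, 1],
  [-20, 0, 0, 0, 1],
  [-30, 0, 0, 0, 1],
  [-45, 0, 0, 0, 1],
  [-60, 0, 0, 0, 1],
  [-60, 0, 0, 0, 1],
])

```text
time: 4.25
tool_pos: [0.5343, -0.1916, 0.1881]
tool_rot: [-0.012, 0.708, -0.013, -0.706]
contact_force: [-0.2, -0.5, -4.0]
gripper_width: 0.123
```

```bash
python3 - <<'E'
from h import *
to([.44,.083,.171],92.9)
E
```

```text
pos [ 534.3 -191.6  188.1] tooly -92.07 q6 1.13 F [-0.2 -0.5 -4. ] w 0.123 t 4.25
[[0.004, -0.036, -0.999], [-0.002, -0.999, 0.036], [-1.0, 0.002, -0.004]]
shift [  16.2 -271.1  104.3] turn about tool x -0.0868
```

Emit:
play_rows([
  [0, -20, 10, 0, 1],
  [0, -60, 27, -0.03, 1],
  [0, -105, 45, -0.06, 1],
  [0, -150, 62, -0.087, 1],
  [0, -195, 78, -0.087, 1],
  [5, -235, 92, -0.087, 1],
  [16, -262, 104, -0.087, 1],
  [16, -271, 104, -0.087, 1],
])

```text
time: 5.25
tool_pos: [0.4365, 0.0853, 0.1674]
tool_rot: [-0.019, -0.706, -0.019, 0.708]
contact_force: [-0.2, -0.8, -4.4]
gripper_width: 0.126
```

```bash
python3 - <<'E'
from h import *
to([.5,.085,.171],92.9)
f=manip.grab_frame("wrist"); save(f,"w2.png"); P=cloud(f); np.save("w2P.npy",P); print(f["origin"])
Q=P.reshape(-1,3)
k=(Q[:,2]>.183)&(Q[:,2]<.197)&(Q[:,0]>.57)&(Q[:,1]>.05); q=Q[k]
b=cv2.minAreaRect((q[:,:2]*1000).astype(np.float32)); print("cabtop",len(q),b,cv2.boxPoints(b))
k=(Q[:,2]>.2)&(Q[:,2]<.23)&(Q[:,0]<.55)&(abs(Q[:,1]-.085)<.03); q=Q[k]; 
if len(q)>30: b=cv2.minAreaRect((q[:,:2]*1000).astype(np.float32)); print("doortop",len(q),b,np.median(q[:,2]))
E
```

```text
pos [436.5  85.3 167.4] tooly -86.93 q6 1.54 F [-0.2 -0.8 -4.4] w 0.126 t 5.25
[[-0.003, 0.054, -0.999], [0.0, -0.999, -0.054], [-1.0, -0.0, 0.003]]
shift [ -3.8   3.7 -63.4] turn about tool x 0.003
[0.50465841 0.08812743 0.33313913]
cabtop 0 ((0.0, 0.0), (0.0, 0.0), 0.0) [[0. 0.]
 [0. 0.]
 [0. 0.]
 [0. 0.]]
doortop 11739 ((457.4963684082031, 88.39959716796875), (108.03459930419922, 37.316261291503906), 14.228681564331055) 0.21465983594685367
```

View pics/w2.png

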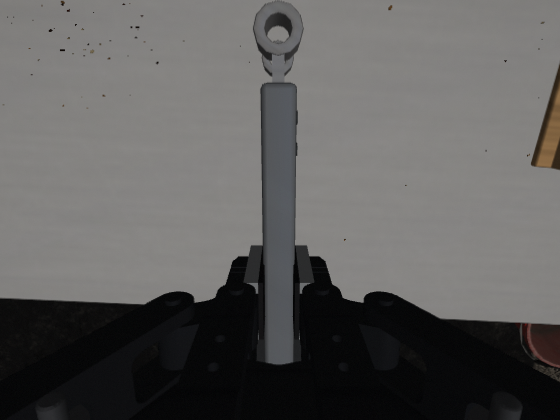

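The knuckle's top ring is at (277,28) px and the grasp is centred. I'll bring the knuckle in beside the pins, about 35 mm to the right, so that one picture shows both.

Emit:
play_rows([
  [-4, 20, -5, 0, 1],
  [-4, 33, -15, 0, 1],
  [-4, 33, -30, 0, 1],
  [-4, 33, -45, 0, 1],
  [-4, 33, -55, 0, 1],
  [-4, 33, -62, 0, 1],
  [-4, 33, -62, 0, 1],
  [-4, 33, -62, 0, 1],
])

```text
time: 6.3
tool_pos: [0.5022, 0.0538, 0.1733]
tool_rot: [-0.018, -0.707, -0.018, 0.707]
contact_force: [0.2, -0.1, -4.0]
gripper_width: 0.127
```

```bash
python3 - <<'E'
from h import *
to([.5,.085,.171],92.9)
f=manip.grab_frame("wrist"); np.savez("w3.npz",P=cloud(f),I=f["img"])
cv2.imwrite("pics/w3.png",cv2.resize(f["img"][0:200,80:350],None,fx=2.9,fy=2.9,interpolation=cv2.INTER_CUBIC)[...,::-1])
E
```

```text
pos [502.2  53.8 173.3] tooly -87.09 q6 1.48 F [ 0.2 -0.1 -4. ] w 0.127 t 6.3
[[-0.0, 0.051, -0.999], [0.0, -0.999, -0.051], [-1.0, -0.0, 0.0]]
shift [  2.3 -31.3   0.7] turn about tool x 0.0002
```

View pics/w3.png

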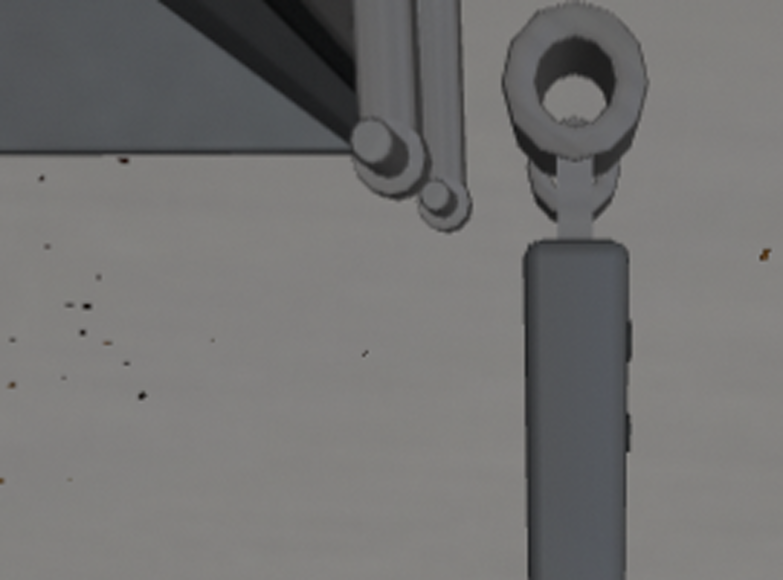

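The picture shows both pin tips, upper at crop (374,140) and lower at (434,194). The upper knuckle's ring centre is at (576,80) in the same crop. I'll turn these into positions by ray–plane intersection at the known heights.

```bash
cat >> h.py <<'E'
def ray(f,u,v,z):
    xd=(u-f["cx"])/f["fx"]; yd=(v-f["cy"])/f["fy"]; x,y=xd,yd
    for _ in range(8):
        s=1+f["k1"]*(x*x+y*y); x,y=xd/s,yd/s
    d=R(f["rotation"])@np.array([x,-y,-1]); o=np.array(f["origin"]); return ((o+d*(z-o[2])/d[2])*1000).round(1)
E
python3 - <<'E'
from h import *
d=np.load("w3.npz"); P=d["P"]
f=manip.grab_frame("wrist")
Q=P[95:200,262:298].reshape(-1,3); q=Q[(Q[:,2]>.19)&(Q[:,2]<.225)]
zt=np.median(q[:,2]); b=cv2.minAreaRect((q[:,:2]*1000).astype(np.float32)); print("door top z",zt,b)
print("tilt", np.polyfit(q[:,0],q[:,2],1), "yaw",np.degrees(np.polyfit(q[:,0],q[:,1],1)[0]))
c=lambda a,b:(80+a/2.9-.33,b/2.9-.33)
up=ray(f,*c(374,140),.151); lp=ray(f,*c(434,194),.071); kt=ray(f,*c(576,80),zt-.03); 
print("upper pin",up,"lower pin",lp,"knuckle top",kt, "kt by depth", np.median(P[22:34,256:262].reshape(-1,3),0), "pin depth",P[46:51,207:212].reshape(-1,3).mean(0))
# lower knuckle: ring bottom visible edge. cabinet front edge line on the crop row ~153
e=[ray(f,*c(x,153),.0) for x in (20,330)]; print(e)
Q=P[0:50,60:200].reshape(-1,3); print(np.percentile(Q,[5,50,95],axis=0))
to([.5,.085,.171],92.9)
E
```

```text
door top z 0.2204528021513666 ((556.4303588867188, 55.72295379638672), (35.563411712646484, 11.864803314208984), 2.703786849975586)
tilt [0.00169092 0.21947316] yaw 2.2532318663408244
upper pin [597.2  92.8 151. ] lower pin [597.2  93.3  71. ] knuckle top [600.2  58.1 190.5] kt by depth [0.59975001 0.0656866  0.19061189] pin depth [0.59712496 0.09248635 0.15127165]
[array([609.6, 231.6,   0. ]), array([614.6, 135.6,   0. ])]
[[nan nan nan]
 [nan nan nan]
 [nan nan nan]]
pos [502.2  53.9 173.4] tooly -87.08 q6 1.48 F [-0.4 -0.7 -3.4] w 0.129 t 6.4
[[-0.0, 0.051, -0.999], [-0.0, -0.999, -0.051], [-1.0, 0.0, 0.0]]
shift [  2.4 -31.2   0.6] turn about tool x 0.0003
```

Both pins agree at (597.2, 93.0) and the knuckle is at (600.2, 58.1), so the shift is (-3.0, +34.9) mm. The door is 33.5 mm above its hung height.

Emit:
play_rows([
  [0, -8, 0, 0, 1],
  [0, -18, 0.5, 0, 1],
  [0, -28, 1, 0, 1],
  [0, -35, 1.2, 0, 1],
  [0, -35, 1.2, 0, 1],
  [6, -35, 1.2, 0, 1],
  [12, -35, 1.2, 0, 1],
  [12, -35, 1.2, 0, 1],
])

```text
time: 7.4
tool_pos: [0.4989, 0.0884, 0.1602]
tool_rot: [-0.018, -0.706, -0.018, 0.708]
contact_force: [0.1, -0.3, -4.2]
gripper_width: 0.126
```

```bash
python3 - <<'E'
from h import *
to([.5,.085,.171],92.9)
f=manip.grab_frame("wrist"); P=cloud(f)
q=P[95:200,262:298].reshape(-1,3); q=q[(q[:,2]>.17)&(q[:,2]<.225)]; print("door top",np.median(q[:,2]))
cv2.imwrite("pics/w4.png",cv2.resize(f["img"][0:110,210:350],None,fx=5,fy=5,interpolation=cv2.INTER_CUBIC)[...,::-1])
zt=np.median(q[:,2])-.03
for r in range(60,95,2): pass
E
```

```text
pos [498.9  88.4 160.2] tooly -87.12 q6 1.55 F [ 0.1 -0.3 -4.2] w 0.126 t 7.4
[[-0.002, 0.05, -0.999], [-0.0, -0.999, -0.05], [-1.0, -0.0, 0.002]]
shift [-10.8   3.5  -0.9] turn about tool x -0.0003
door top 0.20727092622910448
```

View pics/w4.png

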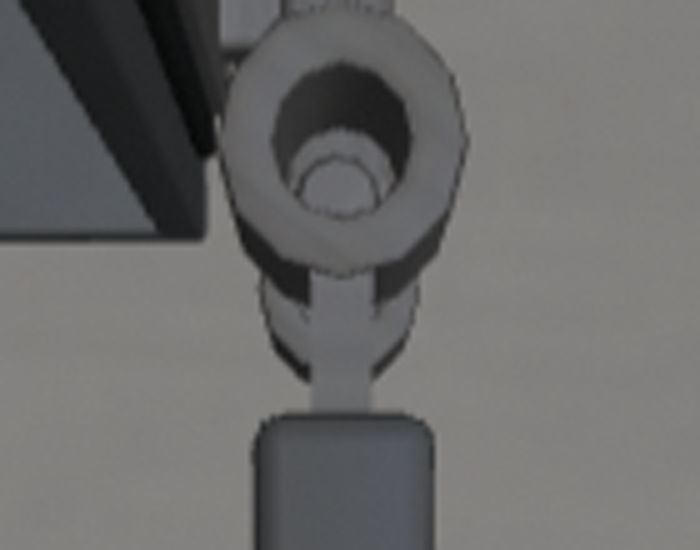

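Seen through the bore, the pin tip is at crop (339,187) and the bore's lower end at about (340,180). That offset is what perspective predicts for an aligned pin. I'll lower the door slowly.

Emit:
play_rows([
  [1, 0, 0, 0, 1],
  [2, 0, 0, 0, 1],
  [3, 0, 0, 0, 1],
  [4, 0, 0, 0, 1],
  [4.7, 0, 0, 0, 1],
  [5.4, 0, 0, 0, 1],
  [6, 0, 0, 0, 1],
  [6, 0, 0, 0, 1],
])

```text
time: 8.45
tool_pos: [0.4995, 0.0887, 0.1553]
tool_rot: [-0.018, -0.707, -0.018, 0.707]
contact_force: [0.8, -0.1, -2.8]
gripper_width: 0.127
```

Emit:
play_rows([
  [0.7, 0, 0, 0, 1],
  [1.3, 0, 0, 0, 1],
  [2, 0, 0, 0, 1],
  [2, 0, 0, 0, 1],
])

```text
time: 8.95
tool_pos: [0.4995, 0.0887, 0.1533]
tool_rot: [-0.018, -0.707, -0.018, 0.707]
contact_force: [0.5, 0.3, -3.9]
gripper_width: 0.127
```

The tips are inside by about 3 mm with no extra force, so I'll continue.

Emit:
play_rows([
  [0.7, 0, 0, 0, 1],
  [1.4, 0, 0, 0, 1],
  [2.1, 0, 0, 0, 1],
  [2.8, 0, 0, 0, 1],
  [3.5, 0, 0, 0, 1],
  [4, 0, 0, 0, 1],
  [4, 0, 0, 0, 1],
])

```text
time: 9.82
tool_pos: [0.4995, 0.0887, 0.1494]
tool_rot: [-0.018, -0.707, -0.018, 0.707]
contact_force: [-0.5, 0.0, -4.0]
gripper_width: 0.127
```

Emit:
play_rows([
  [0.7, 0, 0, 0, 1],
  [1.4, 0, 0, 0, 1],
  [2.1, 0, 0, 0, 1],
  [2.8, 0, 0, 0, 1],
  [3.5, 0, 0, 0, 1],
  [4, 0, 0, 0, 1],
  [4, 0, 0, 0, 1],
])

```text
time: 10.7
tool_pos: [0.4995, 0.0887, 0.1453]
tool_rot: [-0.018, -0.707, -0.018, 0.707]
contact_force: [0.7, -0.5, -3.4]
gripper_width: 0.126
```

```bash
python3 - <<'E'
from h import *
to([.5,.085,.171],92.9)
f=manip.grab_frame("wrist"); P=cloud(f)
q=P[95:200,262:298].reshape(-1,3); q=q[(q[:,2]>.17)&(q[:,2]<.225)]; print("door top",np.median(q[:,2]))
E
```

```text
pos [499.5  88.7 145.3] tooly -87.09 q6 1.55 F [ 0.7 -0.5 -3.4] w 0.126 t 10.7
[[-0.0, 0.051, -0.999], [-0.0, -0.999, -0.051], [-1.0, 0.0, 0.0]]
shift [-25.7   3.7  -0.3] turn about tool x 0.0002
door top 0.1925223706458412
```

Still free, with about 5 mm left. I'll feel for the shoulders.

Emit:
play_rows([
  [0.7, 0, 0, 0, 1],
  [1.4, 0, 0, 0, 1],
  [2.1, 0, 0, 0, 1],
  [2.8, 0, 0, 0, 1],
  [3.4, 0, 0, 0, 1],
  [4, 0, 0, 0, 1],
  [4, 0, 0, 0, 1],
])

```text
time: 11.62
tool_pos: [0.4995, 0.0887, 0.1413]
tool_rot: [-0.018, -0.707, -0.018, 0.707]
contact_force: [0.2, 0.3, -4.3]
gripper_width: 0.13
```

Emit:
play_rows([
  [0.4, 0, 0, 0, 1],
  [0.8, 0, 0, 0, 1],
  [0.8, 0, 0, 0, 1],
])

```text
time: 12.0
tool_pos: [0.4995, 0.0887, 0.1406]
tool_rot: [-0.018, -0.707, -0.018, 0.707]
contact_force: [0.5, 0.4, -4.3]
gripper_width: 0.124
```

Emit:
play_rows([
  [0.4, 0, 0, 0, 1],
  [0.8, 0, 0, 0, 1],
  [0.8, 0, 0, 0, 1],
])

```text
time: 12.38
tool_pos: [0.4996, 0.0887, 0.14]
tool_rot: [0.018, 0.707, 0.018, -0.707]
contact_force: [-0.6, -0.3, -2.8]
gripper_width: 0.129
```

Emit:
play_rows([
  [0.3, 0, 0, 0, 1],
  [0.6, 0, 0, 0, 1],
  [0.6, 0, 0, 0, 1],
])

```text
time: 12.75
tool_pos: [0.4996, 0.0887, 0.1397]
tool_rot: [0.018, 0.707, 0.018, -0.707]
contact_force: [-4.1, -0.5, 0.8]
gripper_width: 0.129
```

```bash
python3 - <<'E'
from h import *
to([.5,.085,.171],92.9)
f=manip.grab_frame("wrist"); P=cloud(f)
q=P[95:200,262:298].reshape(-1,3); q=q[(q[:,2]>.17)&(q[:,2]<.225)]; print("door top",np.median(q[:,2]))
E
```

```text
pos [499.6  88.7 139.7] tooly -87.09 q6 1.55 F [-4.1 -0.5  0.8] w 0.129 t 12.75
[[0.0, 0.051, -0.999], [-0.0, -0.999, -0.051], [-1.0, 0.0, -0.0]]
shift [-31.3   3.7  -0.2] turn about tool x 0.0002
door top 0.18711451001296217
```

The door top is at 187.1 mm, which is exactly hung height, and the weight is on the shoulders. I'll let go.

Emit:
play_rows([
  [0, 0, 0, 0, 0.7],
  [0, 0, 0, 0, 0.4],
  [0, 0, 0, 0, 0.1],
  [0, 0, 0, 0, 0],
  [0, 0, 0, 0, 0],
  [0, 0, 0, 0, 0],
  [0, 0, 0, 0, 0],
  [0, 0, 0, 0, 0],
])

```text
time: 13.8
tool_pos: [0.4996, 0.0887, 0.1392]
tool_rot: [-0.018, -0.707, -0.018, 0.707]
contact_force: [-0.8, 0.2, -0.6]
gripper_width: 0.5
```

```bash
python3 - <<'E'
from h import *
to([.5,.085,.171],92.9)
f=manip.grab_frame("wrist"); P=cloud(f); save(f,"w5.png")
q=P[95:250,240:320].reshape(-1,3); q=q[(q[:,2]>.17)&(q[:,2]<.225)]; print("door top",np.median(q[:,2]),cv2.minAreaRect((q[:,:2]*1000).astype(np.float32)))
E
```

```text
pos [499.6  88.7 139.2] tooly -87.09 q6 1.55 F [-0.8  0.2 -0.6] w 0.5 t 13.8
[[-0.0, 0.051, -0.999], [0.0, -0.999, -0.051], [-1.0, -0.0, 0.0]]
shift [-31.8   3.7  -0.3] turn about tool x 0.0002
door top 0.18544121181751902 ((543.7493896484375, 90.0914306640625), (55.692989349365234, 12.07516860961914), 3.2465322017669678)
```

View pics/w5.png

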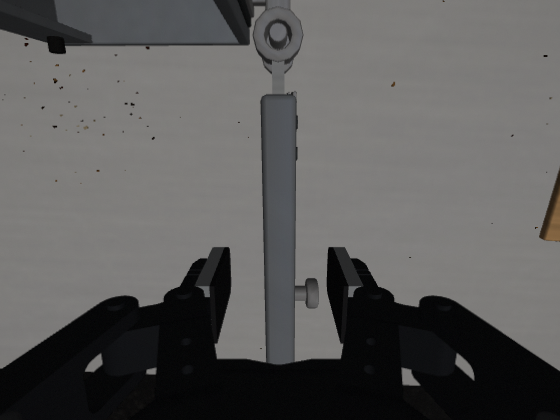

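The door hangs free and open at about 90°, and both pads are clear of it at (222,300) and (335,300). I'll go up, close the gripper and come down on the outside (knob) side, above the knob.

Emit:
play_rows([
  [-30, 0, 0, 0, 0],
  [-70, 0, 0, 0, 0],
  [-85, 5, 5, 0, 0],
  [-90, 30, 20, 0, 1],
  [-90, 40, 32, 0, 1],
  [-90, 40, 32, 0, 1],
  [-90, 40, 32, 0, 1],
  [-90, 40, 32, 0, 1],
])

```text
time: 14.85
tool_pos: [0.4697, 0.0475, 0.2287]
tool_rot: [-0.018, -0.707, -0.018, 0.707]
contact_force: [0.1, 0.3, -0.1]
gripper_width: 0.001
```

Emit:
play_rows([
  [25, 0, 0, 0, 1],
  [50, 0, 0, 0, 1],
  [75, 0, 0, 0, 1],
  [84, 0, 0, 0, 1],
  [84, 0, 0, 0, 1],
])

```text
time: 15.48
tool_pos: [0.4694, 0.0473, 0.1448]
tool_rot: [-0.018, -0.706, -0.018, 0.707]
contact_force: [0.1, -0.5, 0.4]
gripper_width: 0.001
```

```bash
cat > way.py <<'E'
from h import *
s=manip.state(); d=s["tool_pos"][:2]*1000-[597.2,93.0]; a=np.radians(2.9); c,n=np.cos(a),np.sin(a)
p0=np.array([c*d[0]+n*d[1],-n*d[0]+c*d[1]]); print("cab rel hinge",p0.round(1),"z",s["tool_pos"][2],"w",s["gripper_width"],"F",s["contact_force"].round(1),s["time"])
for th in (90,85,80,75,70,65,60,55,50,45,40,35,30,25,20,15,10,7.5,5,2.5,0):
    t=np.radians(th); r=11*abs(np.cos(t))+14.5*abs(np.sin(t))
    p=130*np.array([-np.sin(t),np.cos(t)])+(6+r)*np.array([-np.cos(t),-np.sin(t)])
    print(th,"tool y,z",(-(p-p0)[1]).round(1),(-(p-p0)[0]).round(1))
E
python3 way.py
python3 - <<'E'
from h import *
f=manip.grab_frame("scene"); save(f,"s6.png")
cv2.imwrite("pics/s6c.png",cv2.resize(f["img"][120:300,180:380],None,fx=3.3,fy=3.3,interpolation=cv2.INTER_CUBIC)[...,::-1])
E
```

```text
cab rel hinge [-129.9  -39.1] z 0.14481928680329625 w 0.0008501464525869497 F [ 0.1 -0.5  0.4] 15.475
90 tool y,z -18.6 0.1
85 tool y,z -29.1 1.4
80 tool y,z -39.9 2.0
75 tool y,z -50.7 1.6
70 tool y,z -61.6 0.2
65 tool y,z -72.5 -2.0
60 tool y,z -83.3 -5.3
55 tool y,z -93.9 -9.6
50 tool y,z -104.2 -14.8
45 tool y,z -114.1 -21.0
40 tool y,z -123.5 -28.2
35 tool y,z -132.2 -36.2
30 tool y,z -140.3 -45.2
25 tool y,z -147.6 -55.0
20 tool y,z -154.0 -65.4
15 tool y,z -159.4 -76.6
10 tool y,z -163.8 -88.3
7.5 tool y,z -165.6 -94.3
5 tool y,z -167.0 -100.4
2.5 tool y,z -168.2 -106.6
0 tool y,z -169.1 -112.9
```

View pics/s6c.png

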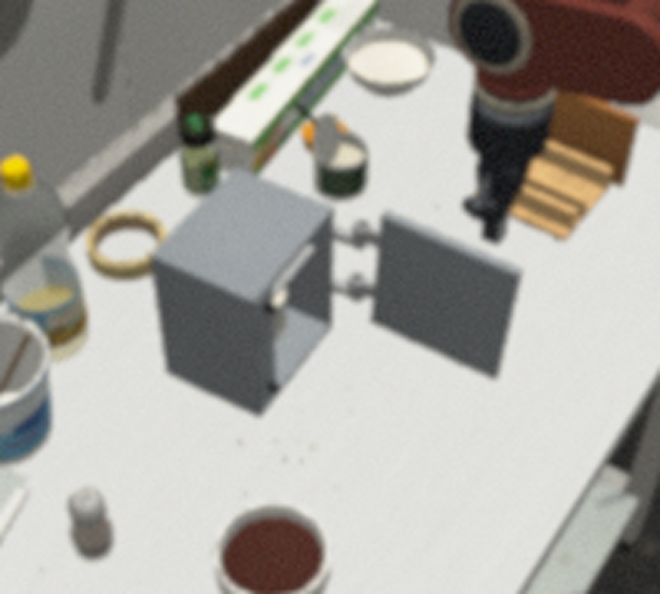

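The door hangs on both pins and the gripper stands outside it. The swing area is clear, so I'll start pushing.

Emit:
play_rows([
  [0, -10, 0, 0, 1],
  [0, -18, 0, 0, 1],
  [0, -25, 1, 0, 1],
  [0, -33, 1.5, 0, 1],
  [0, -41, 2, 0, 1],
  [0, -49, 1.5, 0, 1],
  [0, -57, 1, 0, 1],
  [0, -65, -0.5, 0, 1],
])

```text
time: 16.52
tool_pos: [0.4669, 0.1126, 0.1452]
tool_rot: [0.018, 0.707, 0.018, -0.707]
contact_force: [-0.4, -0.0, 0.4]
gripper_width: 0.001
```

```bash
python3 way.py; python3 - <<'E'
from h import *
f=manip.grab_frame("wrist"); P=cloud(f); Q=P.reshape(-1,3); q=Q[(Q[:,2]>.182)&(Q[:,2]<.192)&(Q[:,0]<.595)&(Q[:,1]>.06)]
if len(q)>20: print(len(q),cv2.minAreaRect((q[:,:2]*1000).astype(np.float32)))
E
```

```text
cab rel hinge [-129.2   26.2] z 0.14521928194260808 w 0.0014775596888568828 F [-0.4 -0.   0.4] 16.525
90 tool y,z 46.7 0.8
85 tool y,z 36.1 2.2
80 tool y,z 25.4 2.7
75 tool y,z 14.6 2.3
70 tool y,z 3.7 1.0
65 tool y,z -7.2 -1.3
60 tool y,z -18.0 -4.6
55 tool y,z -28.6 -8.8
50 tool y,z -38.9 -14.0
45 tool y,z -48.8 -20.2
40 tool y,z -58.2 -27.4
35 tool y,z -67.0 -35.5
30 tool y,z -75.0 -44.4
25 tool y,z -82.3 -54.2
20 tool y,z -88.7 -64.7
15 tool y,z -94.1 -75.8
10 tool y,z -98.5 -87.5
7.5 tool y,z -100.3 -93.6
5 tool y,z -101.8 -99.7
2.5 tool y,z -103.0 -105.9
0 tool y,z -103.8 -112.2
10823 ((509.5769958496094, 108.05772399902344), (37.27223587036133, 120.62142181396484), 73.76175689697266)
```

Emit:
play_rows([
  [0, -7, -1, 0, 1],
  [0, -14.5, -3.5, 0, 1],
  [0, -22, -6, 0, 1],
  [0, -29, -9, 0, 1],
  [0, -36, -12.5, 0, 1],
  [0, -42.5, -16.5, 0, 1],
  [0, -49, -20, 0, 1],
  [0, -54, -24, 0, 1],
])

```text
time: 17.58
tool_pos: [0.4883, 0.1676, 0.1452]
tool_rot: [-0.018, -0.707, -0.018, 0.707]
contact_force: [-0.3, -1.7, 0.0]
gripper_width: -0.005
```

Emit:
play_rows([
  [0, -4, -3.5, 0, 1],
  [0, -9, -7.5, 0, 1],
  [0, -13, -11.5, 0, 1],
  [0, -17, -16, 0, 1],
  [0, -21, -20.5, 0, 1],
  [0, -25, -25.5, 0, 1],
  [0, -28.5, -30.5, 0, 1],
  [0, -31.5, -35.5, 0, 1],
])

```text
time: 18.58
tool_pos: [0.5222, 0.2007, 0.1452]
tool_rot: [-0.018, -0.707, -0.018, 0.707]
contact_force: [0.3, 0.2, -0.0]
gripper_width: 0.003
```

```bash
python3 way.py|sed -n '1p;14,$p'; python3 - <<'E'
from h import *
f=manip.grab_frame("wrist"); save(f,"w7.png")
E
```

```text
cab rel hinge [-69.4 111.4] z 0.14517177372564874 w 0.00279671837410233 F [ 0.3  0.2 -0. ] 18.575
30 tool y,z 10.2 15.3
25 tool y,z 2.9 5.5
20 tool y,z -3.5 -5.0
15 tool y,z -8.9 -16.1
10 tool y,z -13.3 -27.8
7.5 tool y,z -15.0 -33.8
5 tool y,z -16.5 -39.9
2.5 tool y,z -17.7 -46.2
0 tool y,z -18.6 -52.4
```

View pics/w7.png

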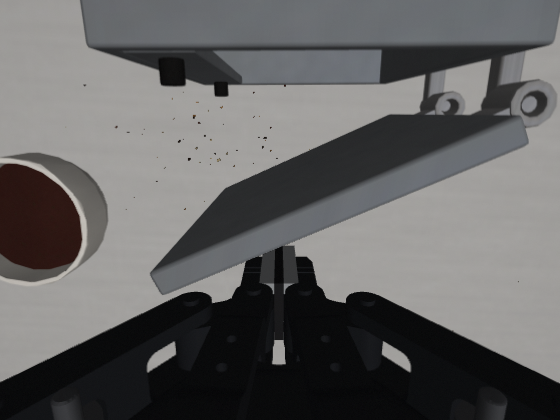

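The door is about 25° open and moving with the finger, and the buffers are at (172,72). I'll go slower from here.

Emit:
play_rows([
  [0, -3, -4, 0, 1],
  [0, -5, -8, 0, 1],
  [0, -7, -12, 0, 1],
  [0, -9, -16, 0, 1],
  [0, -10.5, -20, 0, 1],
  [0, -12, -24, 0, 1],
  [0, -13, -27, 0, 1],
  [0, -14, -30, 0, 1],
])

```text
time: 19.62
tool_pos: [0.5514, 0.216, 0.1452]
tool_rot: [-0.018, -0.707, -0.018, 0.707]
contact_force: [-1.0, 0.4, -0.5]
gripper_width: 0.003
```

Emit:
play_rows([
  [0, -0.6, -2, 0, 1],
  [0, -1.1, -4, 0, 1],
  [0, -1.6, -6, 0, 1],
  [0, -2.1, -8, 0, 1],
  [0, -2.6, -10, 0, 1],
  [0, -3, -12, 0, 1],
  [0, -3.3, -13.5, 0, 1],
  [0, -3.5, -15, 0, 1],
])

```text
time: 20.62
tool_pos: [0.5661, 0.2203, 0.1452]
tool_rot: [0.018, 0.707, 0.018, -0.707]
contact_force: [-0.2, -1.5, -0.8]
gripper_width: -0.002
```

Emit:
play_rows([
  [0, -0.3, -1, 0, 1],
  [0, -0.5, -2, 0, 1],
  [0, -0.7, -3, 0, 1],
  [0, -0.9, -4, 0, 1],
  [0, -1, -4, 0, 1],
])

```text
time: 21.25
tool_pos: [0.5699, 0.2215, 0.1452]
tool_rot: [-0.018, -0.707, -0.018, 0.707]
contact_force: [-0.4, -0.1, -0.7]
gripper_width: 0.002
```

```bash
cat > dchk.py <<'E'
from h import *
import sys
# door top line in the wrist cloud, cupboard frame
f=manip.grab_frame("wrist"); P=cloud(f); Q=P.reshape(-1,3)*1000; a=np.radians(2.9); c,n=np.cos(a),np.sin(a)
d=Q[:,:2]-[608.4,191.0]; C=np.c_[c*d[:,0]+n*d[:,1],-n*d[:,0]+c*d[:,1],Q[:,2]]
k=(abs(C[:,2]-187)<4)&(C[:,0]<-6)&(C[:,0]>-60); C=C[k]
for y in (-60,-40,-20,0,20,40,60,70):
    q=C[abs(C[:,1]-y)<6]
    if len(q)>8: print(y,len(q),np.percentile(q[:,0],[5,50,95]).round(1),np.median(q[:,2]).round(1))
E
python3 dchk.py; python3 way.py|sed -n '1p;18,$p'
```

```text
-60 989 [-20.6 -14.8 -10.1] 186.4
-40 946 [-21.2 -15.7 -10.8] 185.9
-20 920 [-21.9 -16.5 -11.7] 185.3
0 868 [-22.6 -17.3 -12.4] 184.8
20 993 [-29.6 -19.4 -13.5] 184.3
40 947 [-29.7 -20.9 -14.4] 184.0
60 432 [-24.3 -20.1 -15.3] 183.4
70 301 [-24.4 -20.4 -15.9] 183.3
cab rel hinge [-20.7 129.7] z 0.14519778850931706 w -0.0017380101464474732 F [-0.9  0.2  0.5] 21.3
10 tool y,z 5.0 20.9
7.5 tool y,z 3.2 14.9
5 tool y,z 1.8 8.7
2.5 tool y,z 0.6 2.5
0 tool y,z -0.3 -3.7
```

Emit:
play_rows([
  [0, 0, -0.7, 0, 1],
  [0, 0, -1.4, 0, 1],
  [0, 0, -2.1, 0, 1],
  [0, 0, -2.8, 0, 1],
  [0, 0, -2.8, 0, 1],
])

```text
time: 21.92
tool_pos: [0.5728, 0.2216, 0.1452]
tool_rot: [0.018, 0.707, 0.018, -0.707]
contact_force: [-0.6, 0.2, 0.5]
gripper_width: -0.002
```

Emit:
play_rows([
  [0, 0, -0.5, 0, 1],
  [0, 0, -1, 0, 1],
  [0, 0, -1, 0, 1],
])

```text
time: 22.3
tool_pos: [0.5737, 0.2216, 0.1452]
tool_rot: [-0.018, -0.707, -0.018, 0.707]
contact_force: [-0.5, -0.1, 0.5]
gripper_width: 0.002
```

```bash
python3 dchk.py; python3 way.py|sed -n '1p;18,$p'
```

```text
-60 970 [-19.9 -14.   -9.1] 186.4
-40 911 [-19.6 -14.   -9.3] 185.8
-20 907 [-19.9 -14.3  -9.4] 185.3
0 890 [-20.2 -14.6  -9.7] 184.7
20 979 [-25.9 -16.  -10.2] 184.4
40 964 [-25.8 -17.1 -10.6] 184.0
60 458 [-19.9 -15.6 -10.7] 183.5
70 308 [-19.6 -15.5 -10.9] 183.4
cab rel hinge [-16.9 129.6] z 0.14518907510449988 w 0.002328432285591434 F [0.1 1.2 0.4] 22.35
10 tool y,z 5.0 24.7
7.5 tool y,z 3.2 18.7
5 tool y,z 1.7 12.5
2.5 tool y,z 0.5 6.3
0 tool y,z -0.4 0.1
```

Emit:
play_rows([
  [0, 0, -0.4, 0, 1],
  [0, 0, -0.8, 0, 1],
  [0, 0, -0.8, 0, 1],
])

```text
time: 22.72
tool_pos: [0.5743, 0.2217, 0.1452]
tool_rot: [-0.018, -0.707, -0.018, 0.707]
contact_force: [-1.4, 0.2, -0.6]
gripper_width: -0.003
```

Emit:
play_rows([
  [0, 0, -0.3, 0, 1],
  [0, 0, -0.6, 0, 1],
  [0, 0, -0.6, 0, 1],
])

```text
time: 23.1
tool_pos: [0.5744, 0.2217, 0.1452]
tool_rot: [-0.018, -0.706, -0.018, 0.708]
contact_force: [-4.9, 0.8, 2.3]
gripper_width: 0.001
```

The finger feels the buffers at about 5 N. I'll back off slowly, then withdraw.

Emit:
play_rows([
  [0, 0, 1, 0, 1],
  [0, 0, 3, 0, 1],
  [0, 0, 10, 0, 1],
  [0, 0, 25, 0, 1],
  [0, 0, 40, 0, 1],
  [0, 0, 40, 0, 1],
])

```text
time: 23.85
tool_pos: [0.5339, 0.2197, 0.1452]
tool_rot: [0.018, 0.707, 0.018, -0.707]
contact_force: [1.0, 0.1, 0.8]
gripper_width: 0.001
```

```bash
python3 dchk.py; sleep 0; python3 - <<'E'
from h import *
f=manip.grab_frame("wrist")
cv2.imwrite("pics/w8.png",f["img"][...,::-1]); s=manip.state(); print(s["tool_pos"],s["contact_force"],s["time"])
E
python3 dchk.py
```

```text
-60 1185 [-23.4 -17.9 -12.7] 186.2
-40 1127 [-24.9 -19.4 -14.4] 185.4
-20 1065 [-26.4 -21.1 -15.9] 184.7
0 928 [-27.7 -22.7 -17.7] 184.1
20 607 [-28.8 -24.2 -19.4] 183.5
40 202 [-29.2 -25.8 -21. ] 183.3
60 22 [-30.7 -27.3 -23.2] 183.2
[0.53505571 0.21972814 0.14545522] [ 0.20896795 -0.44283604  0.30574841] 23.95
-60 1161 [-23.4 -17.9 -12.8] 186.1
-40 1115 [-24.9 -19.4 -14.2] 185.4
-20 1061 [-26.4 -21.  -15.9] 184.6
0 933 [-27.6 -22.7 -17.7] 184.0
20 629 [-28.7 -24.  -19.5] 183.5
40 193 [-30.4 -25.1 -21.3] 183.3
60 23 [-31.2 -27.4 -22.9] 183.2
```

View pics/w8.png

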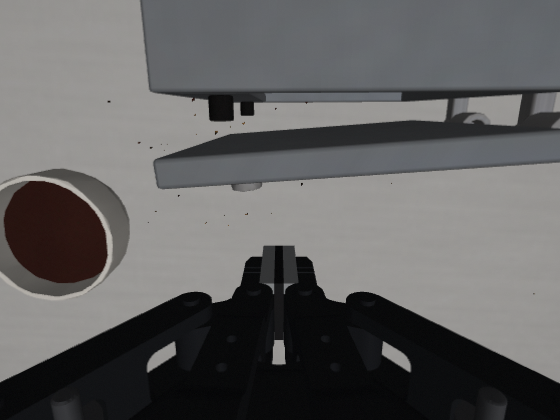

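The door rebounded about 4° off the rubber and now rests there. I'll push it shut again with less force and retract very slowly.

Emit:
play_rows([
  [0, 0, -14, 0, 1],
  [0, 0, -24, 0, 1],
  [0, 0, -28, 0, 1],
  [0, 0, -30, 0, 1],
  [0, 0, -31.5, 0, 1],
  [0, 0, -32.5, 0, 1],
  [0, 0, -33.5, 0, 1],
  [0, 0, -34.5, 0, 1],
])

```text
time: 25.0
tool_pos: [0.5696, 0.2215, 0.1452]
tool_rot: [-0.018, -0.707, -0.018, 0.707]
contact_force: [-0.3, -0.4, 0.4]
gripper_width: -0.003
```

Emit:
play_rows([
  [0, 0, -0.7, 0, 1],
  [0, 0, -1.4, 0, 1],
  [0, 0, -2.1, 0, 1],
  [0, 0, -2.7, 0, 1],
  [0, 0, -3.3, 0, 1],
  [0, 0, -3.6, 0, 1],
  [0, 0, -3.9, 0, 1],
  [0, 0, -3.9, 0, 1],
])

```text
time: 26.0
tool_pos: [0.5735, 0.2216, 0.1452]
tool_rot: [0.018, 0.707, 0.018, -0.707]
contact_force: [-1.3, 0.4, 0.4]
gripper_width: 0.002
```

```bash
python3 dchk.py; python3 way.py|head -1
```

```text
-60 960 [-19.8 -14.2  -9.4] 186.1
-40 921 [-19.9 -14.4  -9.6] 185.5
-20 900 [-20.3 -14.8  -9.9] 184.8
0 801 [-20.1 -15.1 -10.2] 184.1
20 767 [-26.1 -17.1 -10.8] 183.8
40 542 [-26.2 -19.5 -11.7] 183.8
60 55 [-19.4 -15.7 -11.2] 183.2
70 16 [-19.4 -15.6 -13.1] 183.2
cab rel hinge [-17.2 129.7] z 0.1451918393174869 w 0.0026974534730685984 F [-1.   0.5  0.4] 26.05
```

The door is shut with almost no force, and its edge is at about x -15.6. I'll retract very slowly at first.

Emit:
play_rows([
  [0, 0, 0, 0, 1],
  [0, 0, 0.2, 0, 1],
  [0, 0, 0.4, 0, 1],
  [0, 0, 0.6, 0, 1],
  [0, 0, 0.9, 0, 1],
  [0, 0, 1.3, 0, 1],
  [0, 0, 2, 0, 1],
  [0, 0, 4, 0, 1],
])

```text
time: 27.05
tool_pos: [0.5695, 0.2214, 0.1452]
tool_rot: [0.018, 0.707, 0.018, -0.707]
contact_force: [-0.5, -0.5, 0.2]
gripper_width: 0.001
```

Emit:
play_rows([
  [0, 0, 5, 0, 1],
  [0, 0, 15, 0, 1],
  [0, 0, 30, 0, 1],
  [0, 0, 45, 0, 1],
  [0, 0, 60, 0, 1],
  [0, 0, 60, 0, 1],
])

```text
time: 27.8
tool_pos: [0.5085, 0.2184, 0.1453]
tool_rot: [0.018, 0.707, 0.018, -0.707]
contact_force: [0.4, -0.1, -1.7]
gripper_width: 0.002
```

```bash
python3 dchk.py; python3 way.py|head -1;python3 dchk.py
```

```text
-60 943 [-21.8 -16.9 -11.1] 185.9
-40 1363 [-22.1 -16.7 -11.5] 185.4
-20 1333 [-22.7 -17.3 -12. ] 184.8
0 1165 [-22.9 -17.9 -12.9] 184.2
20 885 [-23.2 -18.6 -13.8] 183.6
40 379 [-23.2 -19.3 -14.8] 183.4
60 80 [-23.8 -19.9 -15.7] 183.2
70 19 [-24.2 -20.9 -16.7] 183.2
cab rel hinge [-81.6 129.7] z 0.1453865198332617 w -0.0007036815322441865 F [-0.2  0.2 -0.6] 27.85
-60 977 [-21.8 -16.7 -11.1] 186.1
-40 1352 [-22.1 -16.7 -11.4] 185.4
-20 1313 [-22.6 -17.2 -12. ] 184.8
0 1155 [-22.9 -17.9 -12.8] 184.1
20 867 [-23.1 -18.6 -13.8] 183.7
40 411 [-23.5 -19.2 -14.7] 183.3
60 70 [-23.3 -19.5 -15. ] 183.3
70 25 [-23.7 -20.8 -17.7] 183.2
```

The edge is at about x -20 mm (limit -27) and at rest. I'll back away further, wait, and check once more.

Emit:
play_rows([
  [0, 0, 10, 0, 1],
  [0, 0, 20, 0, 1],
  [0, 0, 20, 0, 1],
  [0, 0, 20, 0, 1],
  [0, 0, 20, 0, 1],
  [0, 0, 20, 0, 1],
  [0, 0, 20, 0, 1],
  [0, 0, 20, 0, 1],
])

```text
time: 28.9
tool_pos: [0.4896, 0.2173, 0.1451]
tool_rot: [-0.018, -0.707, -0.018, 0.707]
contact_force: [0.3, 0.6, 0.7]
gripper_width: -0.001
```

```bash
python3 dchk.py; python3 way.py|head -1; python3 - <<'E'
from h import *
P=cloud(manip.grab_frame("top")); Q=P[190:256,368:425].reshape(-1,3)
q=Q[(Q[:,2]>.09)&(Q[:,2]<.125)]; print("board",cv2.minAreaRect((q[:,:2]*1000).astype(np.float32)))
E
```

```text
-60 377 [-22.4 -20.  -16.7] 185.9
-40 926 [-22.6 -19.6 -16.4] 185.4
-20 969 [-22.9 -19.6 -16.1] 184.8
0 945 [-23.1 -19.5 -16. ] 184.2
20 791 [-23.7 -19.7 -15.8] 183.6
40 387 [-23.9 -20.3 -15.7] 183.4
60 94 [-23.6 -20.3 -16. ] 183.2
70 29 [-23.3 -19.5 -16.4] 183.2
cab rel hinge [-101.1  129.6] z 0.14519203718566942 w -0.0038890107163080515 F [ 0.5 -0.4 -0.8] 28.95
board ((519.5186157226562, -278.75372314453125), (15.905902862548828, 147.42800903320312), 89.00031280517578)
```

```bash
python3 -c "
from plant import manip
print(manip.job_done())"
```

```text
the job is handed in; nothing more can be done
None
```

The door is back on both hinge pins and swung shut, and I handed the job in at about 29 s. The interface reported no verdict.

**Hanging:** I measured the knuckle and pins in one wrist-camera picture, at about (597, 93) mm in the plan view. I then lowered the door until I felt it touch the shoulders, at only a few newtons. Its top edge read 187.1 mm, matching the hung height. I let go with it about 90° open.

**Shutting:** On the first push the rubber buffers felt about 5 N and pushed the door back open roughly 4°, with its edge at about x -28 mm. I pushed it shut again with about 1 N and drew back slowly, and it stayed.

**Last checks:**
- **Door position:** the free edge is at about x -17 to -20 mm (limit -27). It read the same 1 s apart.
- **Upright:** the door's top reads about 3 mm lower toward the free edge, a lean of about 0.02 rad (limit 0.08). That is either play in the hinge or camera error.
- **Surroundings:** the board has not moved, within about 1 mm. I did not re-measure the tin, ramekin or salt shaker, but the arm and door stayed well clear of them.
- **Robot:** the gripper is well clear of the door and reads no contact force.

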